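# Count to the third gap of the divider rack and push the beech sanding block home

### The arm

A 6-joint arm with a two-finger parallel gripper is mounted at the origin on the work surface. World frame = base frame: x ahead of the robot, y to its left, z up, the work surface at z = 0. Lengths are in m, angles in rad, forces in N, time in s.
With the tool pointing down it reaches from about 0.375 to 0.9 m from the base axis. Payload 3.1 kg.
Tool frame: the origin (TCP) lies midway between the tips of the shut fingers; the grasp point (between the pads) lies 19 mm behind it; z points along the fingers, x is the direction in which the jaws open and shut, and the axes are right-handed (so a half turn about z gives the same grasp; the last joint's range is limited). The gripper opens to 87 mm and grips with 3 to 60 N. Pads are 19 mm wide; open, the fingers measure 117 mm over their backs; the gripper's body (75 mm by 190 mm) begins 51 mm behind the grasp point.
Start: joints at [1.149, 0.527, 1.433, -0, 1.181, -0.178], TCP at [0.151, 0.607, 0.223] pointing down, gripper open.
Joint ranges: [-3.08, 3.08], [-0.75, 2.2], [0.22, 2.44], [-1.43, 4.57], [0, 2.65], [-2.85, 2.85]. Speed limits (rad/s): [2.79, 2.79, 3.14, 3.14, 3.14, 3.14].

### API

Orientations are given as a unit quaternion [x, y, z, w].
In Python, from workcell import bot, imaging, job, nets gives the robot as it stands.
- The arm moves only by the tool move_arm, never from a script. Its arguments are lists of equal length, an entry for each row: "claw": the closure in counts, from 0 (fully open) to 255 (shut); "linear": the shift along the tool's x, y, z in m, a list of three; "spin": the turn about the tool's z in degrees. In form: {"claw": [claw, ...], "linear": [[dx, dy, dz], ...], "spin": [spin, ...]}. A call has 1 to 8 rows; each row is the pose to reach, as a shift and turn from the pose commanded when the call began, along the tool's axes at that moment; what a row does not reach only later rows make up. A row lasts 1/12 s, in which the tool goes at most 41.7 mm and 7.16 degrees, less where a joint would pass 70% of its speed; a pose out of reach is approached as far as the arm can. A call with a gripper value outside its range is refused whole. The fingers move at their own pace and stop on an object; the grip force is fixed at half the most. Time passes only in rows, so rows that repeat a pose let the fingers close. It gives the time, the measured TCP pose, the force and the opening at its end, in the units of the state.
- bot.get_obs(): the state, without advancing time (a new reading comes with each control period).
- imaging.grab_frame(name): name is "side" or "top" or "wrist"; returns the picture (420x560x3 uint8, red, green, blue); there is no depth.
- imaging.calibration(name): a dict with "fx", "fy", "cx", "cy" (pixels), "R" (3x3) and "t" (3): a world point X has camera coordinates R X + t; the wrist camera has in their place "mount" (4x4, takes a point from camera to tool coordinates, whose origin is the TCP and whose axes are the tool frame's). Camera axes: x right, y down, z forward; pixel columns grow to the right and rows downward; lengths in m; the calibration is good to about 2 mm. A picture is of the moment at which its call begins: read the wrist's pose just before it. calibration takes no time and is no camera call.
- job.job_done(): hands the job in, once; it reports no verdict.
Trained networks look in the newest picture that a camera, given by its name, has taken for a name from the list of things; names that differ only in an ending like _2 or _b are one class to them, and where a whole thing is asked for, a point or a joint stands for the part that bears it (a point fixed in the world has none). Each returns a list of dicts, best first, with "p" (0 to 1); they miss things now and then, are a little off and sometimes report something else, mostly with a low value. They report only what shows in the picture. A call takes as long as a camera call. They do not tell look-alikes from the thing itself.
- nets.look_for(camera, query): "extent" ([left, top, right, bottom] in pixels, round what is visible of it).
- nets.trace(camera, query): "pixels" (420x560 bool, what is visible of it) and "extent" ([left, top, right, bottom] in pixels, round what is visible of it).
The state is a dict: "t": time; "q": joint angles; "joint_velocities": joint speeds; "joint_efforts": joint torques, N m; "tool_pos": TCP position; "orientation": TCP orientation; "ft_force": force on the tool from outside, world axes, zero at the start; "ft_torque": the same for the moment, N m; "opening": finger opening in m.
Only numpy, scipy, OpenCV 4.12 (cv2) and the standard library are available. Lean on these libraries where they do the work, as an engineer would, in place of code of your own. Each camera call takes 0.05 s, during which the arm holds its last target. There are 200 camera calls.

### The job

Run a fingertip along the steel rail of the blue divider rack, starting over the first gap at the end with the red lever lock and counting the gaps, and stop at the third gap. Then push the beech sanding block over the floor into that third gap until it is fully home against the back of the rack: only slide it, do not lift it, tip it or bat it, and run the finger no farther along the rail than the third gap. Leave the other things where they are, and finish clear of everything.

Things in the scene. Friction and masses are not known exactly. Their poses are not given: they have to be found in the camera images.
- rack: Blue plastic divider rack, fixed to the floor. 106 mm deep (its x), 378 mm long (y), 50 mm tall. Seven 6 mm dividers make six gaps, each 56 mm wide, centred at y = -155, -93, -31, +31, +93, +155 mm, open at the top and at the front (-x, towards the robot). Which is the third depends on the lever lock's end; that gap is always empty, as are some others. Origin: centre of the underside; z up.
- rack_lip (a point): Middle of the front edge of the rack's floor lip, at x = -67 mm, y = 0 of the rack, on the marble. The lip is bevelled: it rises from the marble to the gaps' floor, 2 mm up, at x = -53 mm, where the dividers' rounded front edges are, so a thing pushed from the marble slides up by itself. Axes as the rack's.
- rack_back (a point): Middle of the inner face of the rack's back wall, at x = +47 mm, y = 0 of the rack, 25 mm up: the stop at the end of every gap, 100 mm behind the dividers' front edges. Axes as the rack's.
- rail: Bare steel rod, 10 mm thick, 378 mm long, level and rigid, along the rack's y over the mouths of the gaps, resting on the dividers near their front edges. Origin: middle of its axis, at x = -46 mm, y = 0, z = 56 mm of the rack, axes as the rack's; its top is 61 mm, its underside 51 mm above the marble. The sanding block passes below it.
- lever_lock: Red lever, 84 mm long, on a grey block, 17 mm wide, 60 mm tall, fixed to the end of the rack where the counting starts: its +y or its -y end, from run to run. The lever points to the rack's +x. Origin: on the marble, at x = -46 mm, y = +198 or -198 mm of the rack, axes as the rack's. Along y the first, second and third gaps are centred 43, 105 and 167 mm from it.
- end_catch: Plain grey catch block, 16 mm wide, 52 mm tall, fixed to the other end of the rack. Origin: on the marble, at x = -46 mm and y = 198 mm from the rack's origin on the side without the lever lock.
- beech_block: Sanding block to push in: pale beech with a thin cork sole, 110 mm long (its x), 44 wide (y), 30 tall (z), about 0.11 kg. Lies flat and loose on the marble in front of the rack, an end roughly towards it, usually out of line with the third gap. Either end may go first. Fully home it touches the back wall and stands 10 mm out of the gap's mouth. Origin: centre of its underside.
- cork_block: Bystander: brown cork sanding block, 105 x 46 x 30 mm, loose in one of the outer gaps of the rack. Origin: centre of its underside.
- bumper_tube: Bystander: clear tube of white silicone wall bumpers with square white end caps, 104 x 38 x 38 mm, loose in one of the outer gaps of the rack. Origin: centre of its underside.
- hammer: Bystander: hammer with a wooden handle and steel head, 300 mm long (its x), lying on the marble to the right of the rack. Origin: about the middle of its underside.
- nail_tray: Bystander: clear plastic nail tray, 130 x 180 x 35 mm, with nails, on the marble to the left of the rack. Origin: centre of its underside.
- hook_a: Bystander: chrome wall hook standing on its round plate (42 mm across, 48 mm tall), to the left in front of the rack. Origin: centre of its underside.
- hook_b: Bystander: chrome wall hook like hook_a, to the right in front of the rack. Origin: centre of its underside.
- hook_c: Bystander: chrome wall hook like hook_a, to the left, between hook_a and the nail tray. Origin: centre of its underside.
Mind the look-alikes: they are no part of the job. Leave any orange or yellow look-alike of the beech_block alone.

How it is judged:
On the way, in this order (a step that is already met when the one before it is completed fails the run):
1. a fingertip touches the rail over the first gap from the lever lock (contact force between the fingers and rail above 0.3 N and horizontal distance between the grasp point and lever_lock between 0.018 and 0.063 m), for 0.05 s.
2. it touches the rail over the divider between the first and second gaps (contact force between the fingers and rail above 0.3 N and horizontal distance between the grasp point and lever_lock between 0.065 and 0.085 m), for 0.02 s.
3. it touches the rail over the second gap (contact force between the fingers and rail above 0.3 N and horizontal distance between the grasp point and lever_lock between 0.087 and 0.123 m), for 0.05 s.
4. it touches the rail over the divider between the second and third gaps (contact force between the fingers and rail above 0.3 N and horizontal distance between the grasp point and lever_lock between 0.126 and 0.146 m), for 0.02 s.
5. it touches the rail over the third gap (contact force between the fingers and rail above 0.3 N and horizontal distance between the grasp point and lever_lock between 0.148 and 0.192 m), for 0.05 s.
6. the beech block is pushed fully home in the third gap (x of beech_block in the frame of rack above -0.014 m and horizontal distance between beech_block and lever_lock between 0.158 and 0.184 m and angle between the x axis of beech_block and the x axis of rack, either way round below 0.15 rad and angle between beech_block's own z axis and vertical below 0.06 rad and height (world z) of beech_block below 0.006 m), for 0.1 s.
At the end, for the whole second after the job is handed in: The beech block lies flat and at rest in the third gap from the lever lock, within 6 mm of touching the back wall (gaps and block leave 6 mm of play on either side), on the rack's floor (all of step 6 and linear speed of beech_block below 0.01 m/s).
It fails at once if the beech block was lifted (height (world z) of beech_block above 0.015 m).
It fails at once if the beech block was tipped (angle between beech_block's own z axis and vertical above 0.35 rad).
It fails at once if the beech block was batted (faster than 0.6 m/s) (linear speed of beech_block above 0.6 m/s).
It fails at once if the fingertip ran on along the rail past the third gap, or came down on its far part (contact force between the fingers and rail above 0.5 N and horizontal distance between the grasp point and lever_lock above 0.212 m).
It fails at once if a bystander was disturbed (moved more than 20 mm) (distance of any of cork_block, bumper_tube, hammer, nail_tray, hook_a, hook_b, hook_c from where it was at the start of the episode above 0.02 m).
It also fails if it takes over 69 s, if anything falls off the work surface, if the arm or the gripper's body presses on something with over 40 N, if the wrist force passes 120 N, or if a joint passes its speed limit or range.

## Working session

There is one attempt and no reset: what is moved stays moved. The work goes in short steps, Python scripts to look and compute and a tool call to move; the robot and the scene stay as the last step left them, time stands still between calls to the robot, and variables do not carry over. Pictures are saved under pics/ and viewed, about 8 in all and at most 12, crops included, and the job is handed in when it is done.

Besides the shell and the picture viewer there is one more tool, called after "Call:" by a JSON object that holds its "method" and its "body", one argument or row to a line. move_arm: Moves the arm, as the interface text tells. Its arguments: {"type":"object","properties":{"claw":{"type":"array"},"linear":{"type":"array"},"spin":{"type":"array"}},"required":["claw","linear","spin"]}

```bash
ls; mkdir -p pics
cat > h.py <<'E'
import numpy as np, cv2
from workcell import bot, imaging, job, nets
from scipy.spatial.transform import Rotation as Rn
def snap(c,fn=None):
    im=imaging.grab_frame(c)
    if fn: cv2.imwrite('pics/'+fn,im[:,:,::-1])
    return im
def cam(c):
    k=imaging.calibration(c)
    if 'mount' in k:
        o=bot.get_obs(); T=np.eye(4); T[:3,:3]=Rn.from_quat(o['orientation']).as_matrix(); T[:3,3]=o['tool_pos']
        M=np.linalg.inv(T@np.array(k['mount'])); return k,M[:3,:3],M[:3,3]
    return k,np.array(k['R']),np.array(k['t'])
def ray(c,u,v,z=0,C=None):
    k,R,t=C or cam(c)
    d=R.T@np.array([(u-k['cx'])/k['fx'],(v-k['cy'])/k['fy'],1]); o=-R.T@t
    return o+d*(z-o[2])/d[2]
def proj(c,X,C=None):
    k,R,t=C or cam(c)
    p=R@np.array(X)+t; return np.array([k['fx']*p[0]/p[2]+k['cx'],k['fy']*p[1]/p[2]+k['cy']])
E
python3 - <<'E'
from h import *
im=snap('top','t0.png')
for q in ['rack','rail','lever_lock','end_catch','beech_block','cork_block','bumper_tube','hook_a','hammer']:
    for d in nets.look_for('top',q)[:3]:
        e=d['extent'];print(q,round(d['p'],2),np.round(e),ray('top',(e[0]+e[2])/2,(e[1]+e[3])/2,0.0).round(3))
s=snap('side','s0.png')
o=bot.get_obs();print(o['tool_pos'],o['orientation'],-cam('top')[1].T@cam('top')[2])
E
```

```text
pics
rack 0.61 [186. 127. 346. 190.] [0.683 0.032 0.   ]
rail 0.82 [191. 164. 342. 183.] [0.645 0.033 0.   ]
lever_lock 0.73 [183. 139. 192. 176.] [0.692 0.238 0.   ]
end_catch 0.48 [338. 171. 346. 186.] [ 0.625 -0.163  0.   ]
beech_block 0.9 [328. 210. 370. 259.] [ 0.479 -0.175  0.   ]
beech_block 0.71 [264. 257. 299. 299.] [0.373 0.001 0.   ]
cork_block 0.7 [194. 132. 221. 180.] [0.695 0.185 0.   ]
bumper_tube 0.96 [293. 142. 312. 188.] [ 0.664 -0.063  0.   ]
bumper_tube 0.19 [276. 195. 302. 238.] [ 0.529 -0.024  0.   ]
hook_a 0.79 [165. 263. 182. 286.] [0.389 0.274 0.   ]
hook_a 0.78 [389. 247. 410. 267.] [ 0.417 -0.299  0.   ]
hook_a 0.48 [144. 230. 164. 253.] [0.475 0.325 0.   ]
hammer 0.81 [433. 174. 470. 295.] [ 0.471 -0.435  0.   ]
[0.15083696 0.60650637 0.22252628] [7.87839306e-01 6.15880855e-01 1.85461124e-07 1.35200061e-05] [ 0.37119811 -0.009365    1.24784826]
```

View pics/t0.png

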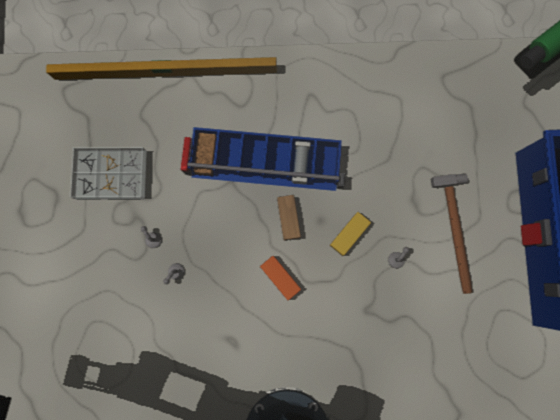

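View pics/s0.png

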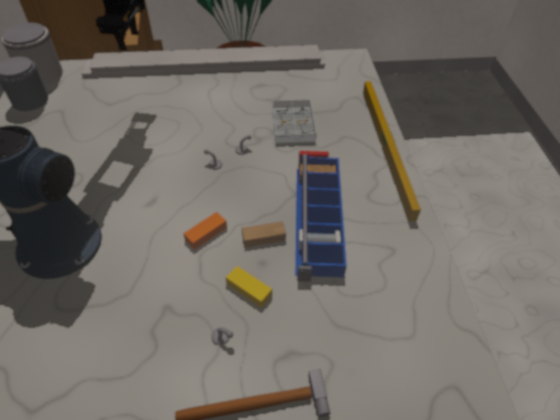

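The lever lock is at the left (+y) end, around (187,155). There are three block candidates in the top view: brown-beige at (289,217), yellow at (351,234) and orange at (281,278). The pale wood one at (289,217) fits; yellow and orange are look-alikes. I'll confirm with an enlarged crop and measure.

Run:
```python
from h import *
im=snap('top')
C=cam('top')
def mask_poly(m,z):
    c=max(cv2.findContours(m.astype(np.uint8),0,2)[0],key=cv2.contourArea)
    r=cv2.boxPoints(cv2.minAreaRect(c)); return np.array([ray('top',u,v,z,C)[:2] for u,v in r])
def rep(n,P):
    c=P.mean(0);e=[P[1]-P[0],P[2]-P[1]];l=[np.linalg.norm(x) for x in e];a=e[int(l[1]>l[0])]
    print(n,c.round(4),np.round(sorted(l),4),'long axis deg',round(np.degrees(np.arctan2(a[1],a[0]))%180,2))
for q,z in [('rail',.056),('rack',.04),('lever_lock',.055)]:
    d=nets.trace('top',q)[0];rep(q,mask_poly(d['pixels'],z)); print(d['extent'])
hsv=cv2.cvtColor(im,cv2.COLOR_RGB2HSV)
print('px',hsv[217,289],hsv[234,351],hsv[278,281])
roi=np.zeros(im.shape[:2],bool);roi[192:244,270:310]=1
m=(hsv[...,1]>70)&roi
rep('beech',mask_poly(m,.03)); print(m.sum())
crop=cv2.resize(im[120:310,170:430],None,fx=3,fy=3,interpolation=cv2.INTER_CUBIC)
cv2.imwrite('pics/c1.png',crop[:,:,::-1])
```

```text
rail [0.6384 0.0409] [0.0106 0.3684] long axis deg 82.92
[192.1, 164.0, 338.2, 178.8]
rack [0.6743 0.0361] [0.1369 0.3869] long axis deg 82.89
[186.5, 124.7, 342.4, 189.9]
lever_lock [0.6837 0.2311] [0.0253 0.0953] long axis deg 179.97
[179.1, 135.7, 192.6, 175.0]
px [ 14 106 115] [ 22 161 154] [  9 176 152]
beech [ 0.524  -0.0217] [0.0438 0.11  ] long axis deg 6.83
744
```

View pics/c1.png

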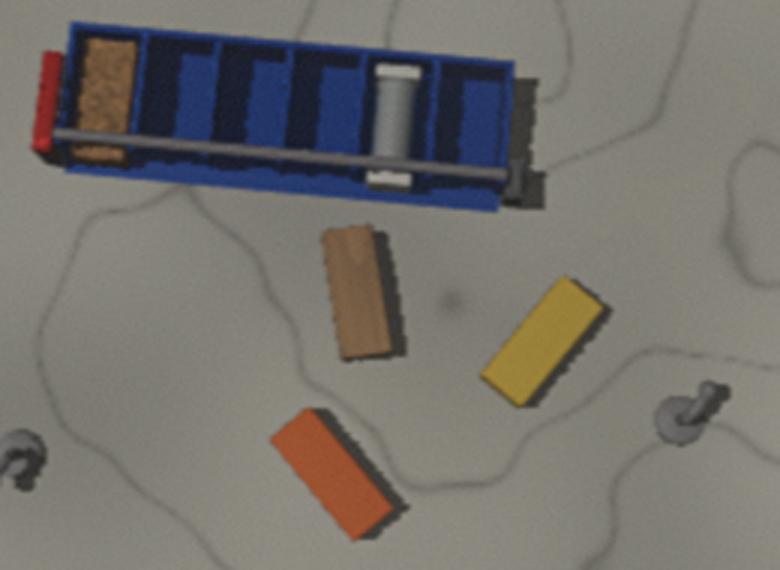

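The crop confirms it: beech, with wood grain, is at full-picture (289,217); yellow is (351,234) and orange is (281,278). The cork is in gap 1 and the tube in gap 5, counting from the lever. Gap 3, at about (257,152), is empty. Next I'll get the rack pose from the ends of the rail.

```bash
cat >> h.py <<'E'
def totool(p,yaw=None):
    o=bot.get_obs();R=Rn.from_quat(o['orientation']).as_matrix()
    print('shift',(R.T@(np.array(p)-o['tool_pos'])).round(4),'tool yaw',np.degrees(np.arctan2(R[1,0],R[0,0])).round(2),'pos',np.round(o['tool_pos'],4))
E
python3 - <<'E'
from h import *
C=cam('top')
L=ray('top',188.3,164.3,.056,C)[:2];R=ray('top',339.3,177.7,.056,C)[:2]
d=L-R;print(L,R,np.linalg.norm(d),np.degrees(np.arctan2(d[1],d[0]))-90,(L+R)/2)
th=np.arctan2(d[1],d[0])-np.pi/2;ux=np.array([np.cos(th),np.sin(th)]);uy=np.array([-ux[1],ux[0]]);m=(L+R)/2
for s in (155,93,31):
    p=m+uy*s/1000;print(s,p)
totool([*(m+uy*.155-ux*.04),.2])
E
```

```text
[0.66042403 0.22510177] [ 0.61522056 -0.15004207] 0.37785745326568737 -6.870808820399603 [0.6378223  0.03752985]
155 [0.65636511 0.19141671]
93 [0.64894798 0.12986197]
31 [0.64153086 0.06830723]
shift [-0.2857  0.5511  0.0226] tool yaw 76.03 pos [0.1508 0.6065 0.2226]
```

Call:
{"method": "move_arm", "body": {
  "claw": [255,255,255,255,255,255,255,255],
  "linear": [
    [-0.02,0.038,0],
    [-0.04,0.076,0],
    [-0.06,0.114,0],
    [-0.08,0.152,0],
    [-0.1,0.19,0],
    [-0.12,0.228,0],
    [-0.14,0.266,0],
    [-0.16,0.304,0]
  ],
  "spin": [0,0,0,-2,-4,-7.1,-7.1,-7.1]
}}

```text
t: 1.42
tool_pos: [0.4009, 0.3832, 0.2228]
orientation: [0.748, 0.664, 0.0, 0.0]
ft_force: [0.3, 0.4, -0.4]
opening: 0.0418
```

Run:
```python
from h import *
totool([.612,.19,.2])
```

```text
shift [-0.1666  0.2326  0.0229] tool yaw 83.14 pos [0.4009 0.3832 0.2228]
```

Call:
{"method": "move_arm", "body": {
  "claw": [255,255,255,255,255,255,255,255],
  "linear": [
    [-0.023,0.032,0],
    [-0.046,0.064,0],
    [-0.07,0.097,0],
    [-0.094,0.13,0],
    [-0.117,0.162,0],
    [-0.14,0.195,0],
    [-0.166,0.232,0.01],
    [-0.166,0.232,0.02]
  ],
  "spin": [0,0,0,0,0,0,0,0]
}}

```text
t: 2.08
tool_pos: [0.6173, 0.1868, 0.2036]
orientation: [0.75, 0.661, 0.003, 0.004]
ft_force: [0.3, 0.5, -0.2]
opening: 0.0007
```

Run:
```python
from h import *
totool([.656,.191,.07])
C=cam('wrist');im=snap('wrist','w1.png')
th=np.radians(-6.87);ux=np.array([np.cos(th),np.sin(th)]);uy=np.array([-ux[1],ux[0]]);m=np.array([.6378,.0375])
for X in ([0,.189,.061],[0,.124,.061],[0,.062,.061],[0,0,.061],[0,.198,.06]):
    p=proj('wrist',[*(m+ux*X[0]+uy*X[1]),X[2]],C);print(X,p)
    cv2.circle(im,tuple(int(v) for v in p),4,(255,0,255),1)
cv2.imwrite('pics/w1.png',im[:,:,::-1])
```

```text
shift [0.0091 0.0366 0.134 ] tool yaw 82.82 pos [0.6173 0.1868 0.2036]
[0, 0.189, 0.061] [325.98241194 240.56852358]
[0, 0.124, 0.061] [250.53900242 241.01129018]
[0, 0.062, 0.061] [178.62886906 241.43332049]
[0, 0, 0.061] [106.76874412 241.85505731]
[0, 0.198, 0.06] [336.24899508 240.12658279]
```

View pics/w1.png

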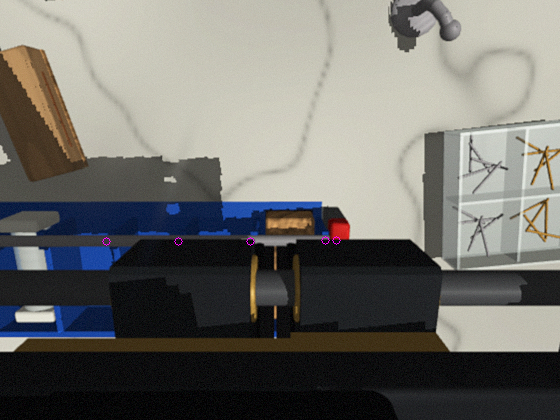

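The marked points lie on the rail (row ~241) and the lever starts at (328,230), so the rack pose holds. Lowering over gap 1.

Call:
{"method": "move_arm", "body": {
  "claw": [255,255,255,255,255,255,255,255],
  "linear": [
    [0.002,0.015,0.02],
    [0.004,0.03,0.05],
    [0.006,0.043,0.08],
    [0.006,0.043,0.11],
    [0.006,0.043,0.125],
    [0.006,0.043,0.13],
    [0.006,0.043,0.13],
    [0.006,0.043,0.13]
  ],
  "spin": [0,0,0,0,0,0,0,0]
}}

```text
t: 2.8
tool_pos: [0.6534, 0.1937, 0.0734]
orientation: [0.748, 0.664, 0.0, 0.0]
ft_force: [0.3, -0.2, -0.3]
opening: 0.0007
```

Run:
```python
from h import *
totool([.656,.191,.061]); print(bot.get_obs()['ft_force'])
```

```text
shift [-0.0024  0.0029  0.0124] tool yaw 83.18 pos [0.6534 0.1937 0.0734]
[ 0.34972274 -0.21696428 -0.3016079 ]
```

Descend slowly onto the rail.

Call:
{"method": "move_arm", "body": {
  "claw": [255,255,255,255,255,255],
  "linear": [
    [-0.003,0.003,0.006],
    [-0.003,0.003,0.009],
    [-0.003,0.003,0.011],
    [-0.003,0.003,0.012],
    [-0.003,0.003,0.013],
    [-0.003,0.003,0.013]
  ],
  "spin": [0,0,0,0,0,0]
}}

```text
t: 3.3
tool_pos: [0.6565, 0.1895, 0.0612]
orientation: [0.748, 0.663, 0.0, 0.0]
ft_force: [-2.1, -0.6, 5.4]
opening: 0.0001
```

Call:
{"method": "move_arm", "body": {
  "claw": [255,255,255,255,255,255,255,255],
  "linear": [
    [-0.006,0,0.0005],
    [-0.012,0,0.0005],
    [-0.018,0,0.0005],
    [-0.024,0,0.0005],
    [-0.03,0,0.0005],
    [-0.036,0,0.0005],
    [-0.042,0,0.0005],
    [-0.048,0,0.0005]
  ],
  "spin": [0,0,0,0,0,0,0,0]
}}

```text
t: 3.97
tool_pos: [0.6525, 0.1433, 0.0613]
orientation: [0.748, 0.663, 0.003, 0.001]
ft_force: [1.1, 3.4, 5.0]
opening: 0.0007
```

Call:
{"method": "move_arm", "body": {
  "claw": [255,255,255,255,255,255,255,255],
  "linear": [
    [-0.006,0,0.0005],
    [-0.012,0,0.0005],
    [-0.018,0,0.0005],
    [-0.024,0,0.0005],
    [-0.03,0,0.0005],
    [-0.036,0,0.0005],
    [-0.042,0,0.0005],
    [-0.048,0,0.0005]
  ],
  "spin": [0,0,0,0,0,0,0,0]
}}

```text
t: 4.63
tool_pos: [0.6472, 0.096, 0.0612]
orientation: [0.749, 0.663, 0.004, 0.001]
ft_force: [2.0, 5.9, 6.9]
opening: 0.0002
```

Run:
```python
from h import *
totool([.6415,.0683,.061]); print(bot.get_obs()['ft_force'])
```

```text
shift [-0.0282 -0.0024  0.0001] tool yaw 83.07 pos [0.6472 0.096  0.0612]
[2.04140843 5.94530367 6.93486471]
```

Call:
{"method": "move_arm", "body": {
  "claw": [255,255,255,255,255,255,255,255],
  "linear": [
    [-0.006,-0.001,0],
    [-0.012,-0.002,0],
    [-0.018,-0.002,0],
    [-0.023,-0.002,0],
    [-0.025,-0.002,0],
    [-0.025,-0.002,0],
    [-0.025,-0.002,-0.02],
    [-0.025,-0.002,-0.05]
  ],
  "spin": [0,0,0,0,0,0,0,0]
}}

```text
t: 5.3
tool_pos: [0.6373, 0.0698, 0.1066]
orientation: [0.748, 0.663, -0.002, -0.002]
ft_force: [-0.0, -0.1, -0.8]
opening: 0.0005
```

Run:
```python
from h import *
totool([.524,-.0217,.11])
th=np.radians(6.83); f=np.array([np.cos(th),np.sin(th)])
b=np.array([.524,-.0217]); totool([*(b-f*.042),.11])
```

```text
shift [-0.1044 -0.1016 -0.0027] tool yaw 83.13 pos [0.6373 0.0698 0.1066]
shift [-0.1144 -0.1424 -0.0024] tool yaw 83.13 pos [0.6373 0.0698 0.1066]
```

Call:
{"method": "move_arm", "body": {
  "claw": [0,0,0,0,0,0,0,0],
  "linear": [
    [-0.02,-0.025,0],
    [-0.042,-0.05,0],
    [-0.064,-0.075,0],
    [-0.086,-0.1,0],
    [-0.111,-0.13,0],
    [-0.111,-0.13,0],
    [-0.111,-0.13,0],
    [-0.111,-0.13,0]
  ],
  "spin": [-3,-6,-9,-12,-13.7,-13.7,-13.7,-13.7]
}}

```text
t: 5.97
tool_pos: [0.4987, -0.0254, 0.1092]
orientation: [0.664, 0.748, 0.001, 0.001]
ft_force: [0.9, -0.3, 0.5]
opening: 0.0458
```

Run:
```python
from h import *
C=cam('wrist');im=snap('wrist')
th=np.radians(6.83); f=np.array([np.cos(th),np.sin(th)]);n=np.array([-f[1],f[0]]);b=np.array([.524,-.0217])
for a,c in ((1,1),(1,-1),(-1,-1),(-1,1)):
    p=proj('wrist',[*(b+f*a*.055+n*c*.022),.03],C); cv2.circle(im,tuple(int(v) for v in p),4,(255,0,255),2)
cv2.imwrite('pics/w2.png',im[:,:,::-1])
totool([*(b-f*.03),.007]);print(bot.get_obs()['opening'])
```

```text
shift [ 0.0006 -0.0053  0.1021] tool yaw 96.82 pos [ 0.4992 -0.0252  0.1091]
0.05006450719790611
```

View pics/w2.png

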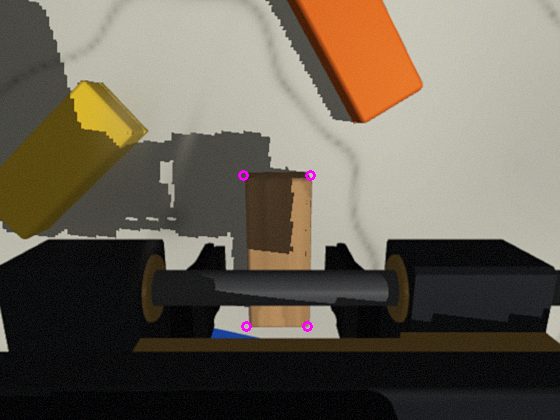

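The beech block sits inside the marked corners, (244,175) to (310,326), and between the fingers. Yellow (70,160) and orange (360,60) are clear. Descending around it.

Call:
{"method": "move_arm", "body": {
  "claw": [0,0,0,0,0,0,0,0],
  "linear": [
    [0,-0.004,0],
    [0,-0.004,0],
    [0,-0.004,0],
    [0,-0.004,0.03],
    [0,-0.004,0.06],
    [0,-0.004,0.085],
    [0,-0.004,0.098],
    [0,-0.004,0.101]
  ],
  "spin": [0,0,0,0,0,0,0,0]
}}

```text
t: 6.68
tool_pos: [0.4922, -0.0248, 0.0051]
orientation: [0.664, 0.748, -0.001, -0.002]
ft_force: [0.2, 0.3, 0.7]
opening: 0.0862
```

Call:
{"method": "move_arm", "body": {
  "claw": [115,115,115,115,115,115,115,115],
  "linear": [
    [0,0,0],
    [0,0,0],
    [0,0,0],
    [0,0,0],
    [0,0,0],
    [0,0,0],
    [0,0,0],
    [0,0,0]
  ],
  "spin": [0,0,0,0,0,0,0,0]
}}

```text
t: 7.35
tool_pos: [0.4935, -0.0255, 0.0079]
orientation: [0.664, 0.748, 0.0, 0.0]
ft_force: [0.2, -0.5, -0.2]
opening: 0.049
```

Caged loosely at 49 mm. I'll close gently for a steady slide, then steer it into line.

Call:
{"method": "move_arm", "body": {
  "claw": [125,130,135,135,135],
  "linear": [
    [0,0,0],
    [0,0,0],
    [0,0,0],
    [0,0,0],
    [0,0,0]
  ],
  "spin": [0,0,0,0,0]
}}

```text
t: 7.77
tool_pos: [0.4932, -0.0253, 0.0076]
orientation: [0.664, 0.748, -0.0, -0.0]
ft_force: [-0.3, 0.4, 2.0]
opening: 0.0439
```

Call:
{"method": "move_arm", "body": {
  "claw": [135,135,135,135,135,135,135,135],
  "linear": [
    [0.008,0.004,0],
    [0.022,0.011,0],
    [0.038,0.019,0],
    [0.055,0.028,0],
    [0.072,0.037,0],
    [0.088,0.045,0],
    [0.099,0.051,0],
    [0.102,0.052,0]
  ],
  "spin": [1,3,5,7.5,10,12,13.2,13.7]
}}

```text
t: 8.43
tool_pos: [0.534, 0.0833, 0.0076]
orientation: [0.748, 0.664, 0.001, 0.001]
ft_force: [0.7, -2.9, 2.1]
opening: 0.0439
```

Call:
{"method": "move_arm", "body": {
  "claw": [135,110,80,40,0,0],
  "linear": [
    [0,0,0],
    [0,0,0],
    [0,0,0],
    [0,0,0],
    [0,0,0],
    [0,0,0]
  ],
  "spin": [0,0,0,0,0,0]
}}

```text
t: 8.93
tool_pos: [0.5326, 0.0814, 0.0075]
orientation: [0.748, 0.663, -0.0, -0.0]
ft_force: [0.1, 0.3, -0.4]
opening: 0.0683
```

Call:
{"method": "move_arm", "body": {
  "claw": [0,0,0,0,0,200,255,255],
  "linear": [
    [0,0,0],
    [0,0,-0.02],
    [0,0,-0.045],
    [0,0,-0.07],
    [0,-0.03,-0.08],
    [0,-0.055,-0.08],
    [0,-0.055,-0.08],
    [0,-0.055,-0.08]
  ],
  "spin": [0,0,0,0,0,0,0,0]
}}

```text
t: 9.6
tool_pos: [0.4765, 0.0888, 0.0878]
orientation: [0.748, 0.664, -0.0, -0.0]
ft_force: [-0.1, 0.7, -0.5]
opening: 0.0744
```

Run:
```python
from h import *
C=cam('top');im=snap('top')
m=np.array([.6378,.0375]);th=np.radians(-6.87);ux=np.array([np.cos(th),np.sin(th)]);uy=np.array([-ux[1],ux[0]])
g=lambda x,y,z:[*(m+ux*(x+.046)+uy*y),z]
for x,y,z in ((-.125+.055,.031+.022,.03),(-.125+.055,.031-.022,.03),(-.18,.053,.03),(-.18,.009,.03),(-.053,.059,.05),(-.053,.003,.05)):
    u,v=proj('top',g(x,y,z),C); cv2.circle(im,(int(round(u*16)),int(round(v*16))),24,(255,0,255),-1,0,4)
cv2.imwrite('pics/t2.png',cv2.resize(im[120:270,190:350],None,fx=4,fy=4,interpolation=cv2.INTER_CUBIC)[:,:,::-1])
# push start/end (pusher centre, rear face touching at x=-63 final)
totool(g(-.180-.018,.031,.010)); totool(g(-.063-.0095,.031,.010))
print(bot.get_obs()['opening'])
```

```text
shift [-0.0006  0.0122  0.0778] tool yaw 83.14 pos [0.4785 0.0885 0.0878]
shift [-0.0006  0.1377  0.0779] tool yaw 83.14 pos [0.4785 0.0885 0.0878]
0.0706352708824592
```

View pics/t2.png

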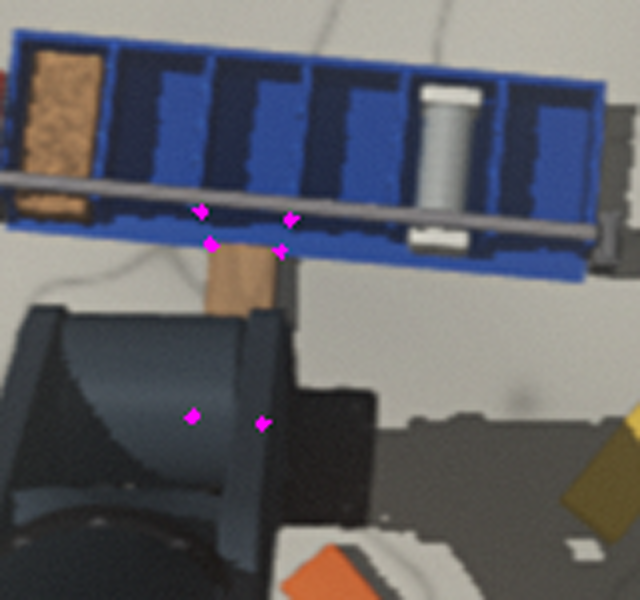

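The block's front edge is where planned (crop ~(245,248)), in line with gap 3, whose divider fronts are at (201,212) and (291,220). The row of six gaps confirms this is the third from the lever. Shut the fingers, lower behind the block and push.

Call:
{"method": "move_arm", "body": {
  "claw": [255,255,255,255,255,255,255,255],
  "linear": [
    [0,0,0],
    [0,0,0],
    [0,0,0.01],
    [0,0,0.02],
    [0,0,0.04],
    [0,0,0.06],
    [0,0,0.075],
    [0,0,0.077]
  ],
  "spin": [0,0,0,0,0,0,0,0]
}}

```text
t: 10.32
tool_pos: [0.477, 0.0885, 0.0077]
orientation: [0.748, 0.663, -0.002, -0.002]
ft_force: [-0.1, -0.2, -0.1]
opening: 0.0173
```

Call:
{"method": "move_arm", "body": {
  "claw": [255,255,255,255,255,255,255,255],
  "linear": [
    [0,0.004,0],
    [0,0.01,0],
    [0,0.016,0],
    [0,0.023,0],
    [0,0.031,0],
    [0,0.039,0],
    [0,0.047,0],
    [0,0.055,0]
  ],
  "spin": [0,0,0,0,0,0,0,0]
}}

```text
t: 10.98
tool_pos: [0.5337, 0.0819, 0.0109]
orientation: [0.748, 0.663, 0.0, 0.0]
ft_force: [-0.8, -0.1, 1.0]
opening: 0.0008
```

Run:
```python
from h import *
m=np.array([.6378,.0375]);th=np.radians(-6.87);ux=np.array([np.cos(th),np.sin(th)]);uy=np.array([-ux[1],ux[0]])
totool([*(m+ux*(-.063-.0095+.046)+uy*.031),.01])
C=cam('top');im=snap('top');cv2.imwrite('pics/t3.png',cv2.resize(im[120:270,190:350],None,fx=4,fy=4,interpolation=cv2.INTER_CUBIC)[:,:,::-1])
```

```text
shift [-0.0006  0.0821  0.0009] tool yaw 83.13 pos [0.5337 0.0819 0.0109]
```

View pics/t3.png

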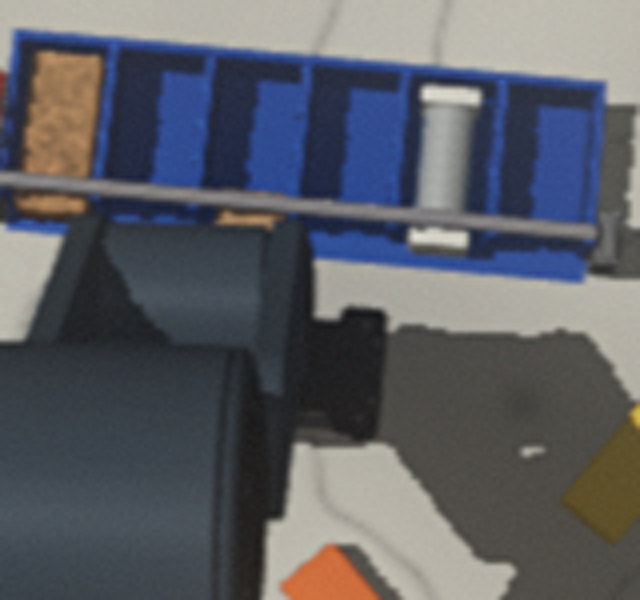

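The block is entering the gap: beech is visible at crop (250,217), between the dividers and under the rail. Keep pushing.

Call:
{"method": "move_arm", "body": {
  "claw": [255,255,255,255,255,255,255,255],
  "linear": [
    [0,0.008,0],
    [0,0.017,0],
    [0,0.026,0],
    [0,0.035,0],
    [0,0.044,0],
    [0,0.053,0],
    [0,0.061,0],
    [0,0.066,0]
  ],
  "spin": [0,0,0,0,0,0,0,0]
}}

```text
t: 11.7
tool_pos: [0.6002, 0.0738, 0.0106]
orientation: [0.748, 0.663, 0.001, 0.001]
ft_force: [0.1, 0.3, -0.2]
opening: 0.0003
```

Run:
```python
from h import *
m=np.array([.6378,.0375]);th=np.radians(-6.87);ux=np.array([np.cos(th),np.sin(th)]);uy=np.array([-ux[1],ux[0]])
totool([*(m+ux*(-.063-.0095+.046)+uy*.031),.01]);print(bot.get_obs()['ft_force'])
```

```text
shift [-0.0006  0.0152  0.0006] tool yaw 83.12 pos [0.6002 0.0738 0.0106]
[ 0.06864983  0.27742599 -0.22440029]
```

Call:
{"method": "move_arm", "body": {
  "claw": [255,255,255,255,255,255,255,255],
  "linear": [
    [-0.001,0.003,0],
    [-0.001,0.006,0],
    [-0.001,0.009,0],
    [-0.001,0.011,0],
    [-0.001,0.013,0],
    [-0.001,0.014,0],
    [-0.001,0.015,0],
    [-0.001,0.016,0]
  ],
  "spin": [0,0,0,0,0,0,0,0]
}}

```text
t: 12.37
tool_pos: [0.6135, 0.0713, 0.0105]
orientation: [0.748, 0.664, -0.001, -0.001]
ft_force: [-2.0, -0.4, 1.1]
opening: 0.0005
```

Call:
{"method": "move_arm", "body": {
  "claw": [255,255,255,255,255],
  "linear": [
    [0,0.001,0],
    [0,0.002,0],
    [0,0.003,0],
    [0,0.004,0],
    [0,0.004,0]
  ],
  "spin": [0,0,0,0,0]
}}

```text
t: 12.78
tool_pos: [0.6135, 0.0713, 0.0104]
orientation: [0.748, 0.664, -0.003, -0.004]
ft_force: [-8.4, 0.7, 6.2]
opening: 0.0007
```

The tool is stalled at 8 N about where the back wall should stop it. Back off, rise and check.

Call:
{"method": "move_arm", "body": {
  "claw": [255,255,255,255,255,255,255,255],
  "linear": [
    [0,-0.006,0],
    [0,-0.03,0],
    [0,-0.06,-0.01],
    [0,-0.08,-0.04],
    [0,-0.1,-0.08],
    [0,-0.12,-0.12],
    [0,-0.14,-0.15],
    [0,-0.16,-0.18]
  ],
  "spin": [0,0,0,0,0,0,0,0]
}}

```text
t: 13.45
tool_pos: [0.4595, 0.0899, 0.1928]
orientation: [0.748, 0.663, 0.002, 0.002]
ft_force: [0.8, 0.6, 0.2]
opening: 0.0004
```

Run:
```python
from h import *
C=cam('top');im=snap('top')
m=np.array([.6378,.0375]);th=np.radians(-6.87);ux=np.array([np.cos(th),np.sin(th)]);uy=np.array([-ux[1],ux[0]])
for x,y,z in ((-.063,.053,.032),(-.063,.009,.032),(.047,.053,.032),(.047,.009,.032)):
    u,v=proj('top',[*(m+ux*(x+.046)+uy*y),z],C); cv2.circle(im,(int(round(u*16)),int(round(v*16))),10,(255,0,255),-1,0,4)
cv2.imwrite('pics/t4.png',cv2.resize(im[120:220,180:350],None,fx=4.6,fy=4.6,interpolation=cv2.INTER_CUBIC)[:,:,::-1])
print(bot.get_obs()['tool_pos'],bot.get_obs()['t'])
```

```text
[0.45728462 0.09070746 0.19705372] 13.5
```

View pics/t4.png

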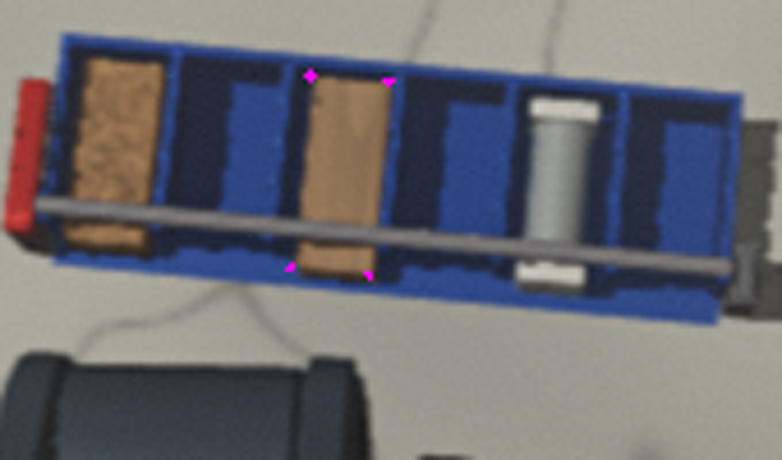

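The block fills gap 3. Its far edge (310–388, 78) is against the back wall, its near edge matches the fully-home marks, and the arm is clear.

```bash
python3 -c "
from h import *
print(job.job_done())"
```

```text
the job is handed in; nothing more can be done
None
```

I ran the fingertip along the rail from gap 1 to gap 3, pushed the beech block fully home in gap 3, and handed the job in at about 13.5 s. The hand-in reports no verdict, so these results rest on my own checks.

- **Rail:** I read 5–7 N at gap 1 and on the way along, up to about 28 mm short of gap 3's centre. I then ran on to gap 3 and lifted off there; I took no force reading over gap 3 itself.
- **Block:** I turned it and lined it up on the marble in a gentle grip at floor height. I then released it and pushed it in from behind with shut fingers.
- **Last checks:** The tool stalled at about 8 N against the back wall, about 2 mm short of the predicted point. The final top picture shows the block flat and straight in gap 3, its ends on the fully-home marks and about 2–3 mm off-centre sideways. The cork block and bumper tube look unmoved. I did not re-measure the hammer, nail tray or hooks, but the arm never went near them when low. It finished clear, with the fingers 0.2 m up.

No check failed.

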